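# Demould the soap bars

### The arm

A 6-joint arm with a two-finger parallel gripper is mounted at the origin on the work surface. World frame = base frame: x ahead of the robot, y to its left, z up, the work surface at z = 0. Lengths are in mm, angles in rad, forces in N, time in s.
With the tool pointing down it reaches from about 325 to 775 mm from the base axis. Payload 5.5 kg.
Tool frame: the origin (TCP) lies midway between the tips of the shut fingers; the grasp point (between the pads) lies 19 mm behind it; z points along the fingers, y is the line along which they close (so a half turn about z gives the same grasp; the last joint's range is limited). The gripper opens to 88 mm and grips with 3 to 60 N. Pads are 20 mm wide; open, the fingers measure 115 mm over their backs; the gripper's body (75 mm by 178 mm) begins 61 mm behind the grasp point.
Start: joints at [1.123, 0.091, 1.231, -0, 1.82, -0.057], TCP at [228.562, 554.775, 222.631] pointing down, gripper open.
Joint ranges: [-2.87, 2.87], [-0.86, 2.18], [0.17, 2.46], [-1.51, 4.65], [0.06, 2.69], [-2.65, 2.65]. Speed limits (rad/s): [2.57, 2.57, 3.01, 3.14, 3.14, 3.14].

### API

Orientations are given as a unit quaternion [w, x, y, z].
In Python, from cell import state, capture, close_job gives the robot as it stands.
- The arm moves only by the tool apply_moves, never from a script. Its argument "plan" is text: rows parted by semicolons, each of 7 numbers parted by spaces: the turn, a rotation vector about the world's x, y, z in rad, then the shift along the world's x, y, z in m, then the finger opening in m, from 0 to 0.0878. A call has 1 to 10 rows; each row shifts and turns the commanded pose from where the row before left it; what a row does not reach is not made up. A row lasts 1/10 s, in which the tool goes at most 50 mm and 8.59 degrees, less where a joint would pass 70% of its speed; a pose out of reach is approached as far as the arm can. A call is refused whole if a number of a shift passes 0.05 or a number of a turn 0.15, either way. A call with a gripper value outside its range is refused whole. The fingers move at their own pace and stop on an object; "squeeze" is the grip in N (left out, the last holds). Time passes only in rows, so rows that do not move let the fingers close. It gives the time, the measured TCP pose, the force, the opening and the grip force at its end, in the units of the state.
- state(): the state, without advancing time (a new reading comes with each control period).
- capture(name): name is "scene" or "side" or "wrist"; returns a dict with "pixels" (480x640x3 uint8, blue, green, red), "K" (3x3 intrinsics, pixels), "xyz" and "attitude" of the camera in the world; the wrist camera has in their place "tool_from_camera" (4x4, takes a point from camera to tool coordinates, whose origin is the TCP and whose axes are the flange's). Camera axes: x right, y up, looking along -z (the intrinsics and any distortion apply to the point x, -y, -z); pixel columns grow to the right and rows downward; lengths in mm; the calibration is good to about 2 mm. A picture is of the moment at which its call begins: read the wrist's pose just before it. There is no depth.
- close_job(): hands the job in; it is judged then, once.
The state is a dict: "time": time; "joint_positions": joint angles; "qvel": joint speeds; "joint_torque": joint torques, N m; "position": TCP position; "ee_rot": TCP orientation; "contact_force": force on the tool from outside, world axes, zero at the start; "wrist_torque": the same for the moment, N m; "finger_gap": finger opening in mm; "grasp_force": force on a finger pad.
Only numpy, scipy, OpenCV 4.12 (cv2) and the standard library are available. Lean on these libraries where they do the work, as an engineer would, in place of code of your own. Each camera call takes 0.05 s, during which the arm holds its last target. There are 200 camera calls.

### The job

Empty the hinged soap mould: swing the steel hasp on its front off the staple, open the lid fully, then lift every soap bar out of its cavity and lay it flat on the slats inside the wooden curing tray, no bar touching another. When all of them are in the tray, shut the empty mould's lid fully and swing the hasp back up over the staple. Leave the bowl, the oil jar and the tape measure where they are.

Things in the scene. Friction and masses are not known exactly. Their poses are not given: they have to be found in the camera images.
- mould: lower half of the two-part soap mould, fixed to the bench: plywood-framed green block 144 mm deep (x) x 374 wide (y) x 50 high. Origin: middle of its underside; z up, -x to the front (hasp side, nearer the robot). Four cavities, open at the top, at x = 0, y = -132, -44, 44, 132 mm, each 88 x 60 and 14 mm deep (floor 36 mm above the bench), 28 mm ribs between them.
- lid_hinge (a point): point on the lid's hinge line, which runs along the mould's y at its rear edge: mould (72, 0, 50) mm. Fixed.
- lid (a joint): lid, the mould's upper half: 144 x 374 mm, 34 thick, 0.7 kg, top 84 mm above the bench when shut. Angle in rad: 0 shut (below 0.05 counts), grows as the front edge rises, stop at 1.6 just past upright (past 1.35 counts as open). Friction hinge: stays at any angle where it is left, takes about 10 N at the handle to raise. Cannot be raised while the hasp is over the staple.
- lid_handle (a point): middle of the lid's handle, a round steel bar 12 mm thick, 100 mm long, parallel to the mould's y, on two end posts, its centre line 35 mm above the lid's top face. With the lid shut it is 117 mm in front of and 69 mm above the lid's hinge line, mould (-45, 0, 119) mm; swings with the lid.
- hasp_hinge (a point): point on the hasp's hinge line, which runs along the mould's y low on the middle of its front: mould (-84, 0, 30) mm. Fixed.
- hasp (a joint): hasp, a slotted flat steel strap 36 mm wide (mould y), 4 thick, 66 long. Angle in rad: 0 upright against the lid, the lid's staple through its slot (below 0.2 counts as fastened); grows as it swings forward and down, away from the mould; stop at 1.57, lying level (past 0.9 counts as off). Stiff hinge: stays where it is left, about 1 N at the tab moves it. The staple stands 25 mm out from the lid.
- hasp_tab (a point): middle of the hasp's finger tab, the last 20 mm of the strap, 36 mm wide, bent forward by 0.42 rad. It lies 57.5 mm along the strap from the hinge line, 4 mm in front of the strap's plane: at hasp 0 at mould (-88, 0, 87.5) mm, 16 mm in front of the lid's front face. Free on both edges: can be pinched from above across its 36 mm width, and turns between the fingers. Swings with the hasp.
- tray: loose slatted wooden curing tray, 244 mm (x) x 200 mm (y), 0.6 kg, empty at the start. Origin: middle of its underside; z up. Slats' top 10 mm above the origin; rim 10 mm thick and 20 mm high, so the inside is 224 x 180 mm: room for four bars two by two, lengthways along x. A bar lying flat in it has its middle 28 mm above the tray's origin.
- bar1: plain soap bar, 84 x 56 x 36 mm, about 0.17 kg, at first in the cavity at mould y = -132 mm. Origin in its middle; x along its 84 mm length (parallel to the mould's x at first), y across its 56 mm width, z through its thickness. Its lower 14 mm sit in the cavity with 2 mm play all round; its upper 22 mm stand above the cavity's rim for a grip across the 56 mm. Either face may lie down. Absent in some starts (None).
- bar2: plain soap bar, 84 x 56 x 36 mm, about 0.17 kg, at first in the cavity at mould y = -44 mm. Origin in its middle; x along its 84 mm length (parallel to the mould's x at first), y across its 56 mm width, z through its thickness. Its lower 14 mm sit in the cavity with 2 mm play all round; its upper 22 mm stand above the cavity's rim for a grip across the 56 mm. Either face may lie down. Absent in some starts (None).
- bar3: plain soap bar, 84 x 56 x 36 mm, about 0.17 kg, at first in the cavity at mould y = 44 mm. Origin in its middle; x along its 84 mm length (parallel to the mould's x at first), y across its 56 mm width, z through its thickness. Its lower 14 mm sit in the cavity with 2 mm play all round; its upper 22 mm stand above the cavity's rim for a grip across the 56 mm. Either face may lie down. Absent in some starts (None).
- bar4: plain soap bar, 84 x 56 x 36 mm, about 0.17 kg, at first in the cavity at mould y = 132 mm. Origin in its middle; x along its 84 mm length (parallel to the mould's x at first), y across its 56 mm width, z through its thickness. Its lower 14 mm sit in the cavity with 2 mm play all round; its upper 22 mm stand above the cavity's rim for a grip across the 56 mm. Either face may lie down. Absent in some starts (None).
- bowl: bystander: steel bowl, 150 mm across and 60 mm high; origin under its middle
- oil_jar: bystander: amber glass jar of oil with a lid, 70 mm across and 100 mm high; origin under its middle
- tape: bystander: yellow and black tape measure, 75 x 36 x 62 mm; origin under its middle

How it is judged (in metres and radians):
On the way, in this order (a step that is already met when the one before it is completed fails the run):
1. the hasp is swung off the staple (past 0.9 rad), the lid still shut (value of joint hasp above 0.9 rad and value of joint lid below 0.05 rad), for 0.2 s.
2. the lid is swung open (past 1.35 rad) (value of joint lid above 1.35 rad), for 0.2 s.
3. every bar has been lifted out and lies flat on the tray's slats, released (x of bar1 in the frame of tray between -0.088 and 0.088 m and y of bar1 in the frame of tray between -0.068 and 0.068 m and z of bar1 in the frame of tray between 0.022 and 0.035 m and angle between the z axis of each of bar1, bar2, bar3, bar4 and the z axis of tray, either way round below 0.12 rad and contact force between each of bar1, bar2, bar3, bar4 and the fingers below 0.1 N and x of bar2 in the frame of tray between -0.088 and 0.088 m and y of bar2 in the frame of tray between -0.068 and 0.068 m and z of bar2 in the frame of tray between 0.022 and 0.035 m and x of bar3 in the frame of tray between -0.088 and 0.088 m and y of bar3 in the frame of tray between -0.068 and 0.068 m and z of bar3 in the frame of tray between 0.022 and 0.035 m and x of bar4 in the frame of tray between -0.088 and 0.088 m and y of bar4 in the frame of tray between -0.068 and 0.068 m and z of bar4 in the frame of tray between 0.022 and 0.035 m), for 0.2 s.
4. the lid is shut on the empty mould (below 0.05 rad), the hasp still off the staple (value of joint lid below 0.05 rad and value of joint hasp above 0.5 rad), for 0.2 s.
5. the hasp is swung up over the staple (below 0.2 rad) (value of joint lid below 0.05 rad and value of joint hasp below 0.2 rad), for 0.2 s.
At the end, for the whole second after the job is handed in: Every bar present lies flat (within 0.12 rad) on the tray's slats inside its rim, released, at rest and touching no other bar; the lid is shut (below 0.05 rad) and the hasp stands over the staple (below 0.2 rad) (all of step 3 and all of step 5 and contact force between bar1 and bar2 below 0.05 N and contact force between each of bar1, bar2 and bar3 below 0.05 N and contact force between each of bar1, bar2, bar3 and bar4 below 0.05 N and linear speed of each of bar1, bar2, bar3, bar4 below 0.03 m/s).
It fails at once if the bowl is shifted by more than 30 mm (distance of bowl from where it was at the start of the episode above 0.03 m).
It fails at once if the oil jar is shifted by more than 30 mm (distance of oil_jar from where it was at the start of the episode above 0.03 m).
It fails at once if the tape measure is shifted by more than 30 mm (distance of tape from where it was at the start of the episode above 0.03 m).
Of bar1, bar2, bar3, bar4 only 2 to 4 are there at a start; the rules pass over those that are not, and their reading is None.
At some moment in a run one of tray, bar1, bar2, bar3, bar4 may be knocked a few centimetres aside while the robot is not near it.
Once in a run the grip may slacken for a moment while it holds something.
It also fails if it takes over 210 s, if anything falls off the work surface, if the arm or the gripper's body presses on something with over 40 N, if the wrist force passes 120 N, or if a joint passes its speed limit or range.

## Working session

There is one attempt and no reset: what is moved stays moved. The work goes in short steps, Python scripts to look and compute and a tool call to move; the robot and the scene stay as the last step left them, time stands still between calls to the robot, and variables do not carry over. Pictures are saved under pics/ and viewed, at most 14 in all, crops included, and the job is handed in when it is done.

Besides the shell and the picture viewer there is one more tool, called as name(argument=value, ...) on one line, values as JSON. apply_moves: Moves the arm, as the interface text tells. Its arguments: {"type":"object","properties":{"plan":{"type":"string"},"squeeze":{"type":"number"}},"required":["plan"]}

```bash
ls; mkdir -p pics
cat > h.py <<'E'
import numpy as np, cv2
from cell import state, capture, close_job
from scipy.spatial.transform import Rotation as R
def rot(q): return R.from_quat([q[1],q[2],q[3],q[0]]).as_matrix()
def cam(name):
    s=state(); c=capture(name)
    if name=="wrist":
        T=np.array(c["tool_from_camera"]); A=rot(s["ee_rot"])
        p=A@T[:3,3]+np.array(s["position"]); M=A@T[:3,:3]
    else:
        p=np.array(c["xyz"]); a=np.array(c["attitude"]); M=rot(a) if a.size==4 else a
    return dict(img=c["pixels"],K=np.array(c["K"]),p=p,M=M,keys=list(c))
def ray(c,u,v):
    d=np.linalg.inv(c["K"])@[u,v,1]; return c["M"]@[d[0],-d[1],-d[2]]
def onz(c,u,v,z):
    d=ray(c,u,v); return c["p"]+d*(z-c["p"][2])/d[2]
def proj(c,P):
    q=c["M"].T@(np.array(P)-c["p"]); q=c["K"]@[q[0],-q[1],-q[2]]; return q[:2]/q[2]
def save(c,n): 
    import pickle; cv2.imwrite(f"pics/{n}.png",c["img"]); pickle.dump(c,open(f"pics/{n}.pkl","wb"))
E
python3 - <<'E'
from h import *
for n in ("scene","side","wrist"):
    c=cam(n); save(c,n+"0"); print(n,c["p"],c["K"].tolist(),c["keys"], c["M"][:,2])
print(state())
E
```

```text
pics
scene [1066.061596    605.51325442 1265.73938391] [[613.0273894472155, 0.0, 316.91017792129713], [0.0, 613.0273894472155, 236.7436720436173], [0.0, 0.0, 1.0]] ['pixels', 'K', 'xyz', 'attitude'] [0.33295292 0.39696578 0.85531311]
side [ 298.05723088 -806.82512226  686.15762087] [[469.8376553686251, 0.0, 313.0379648363474], [0.0, 469.8376553686251, 244.23381309012763], [0.0, 0.0, 1.0]] ['pixels', 'K', 'xyz', 'attitude'] [-0.27365406 -0.7936741   0.54331839]
wrist [164.85123935 579.43030075 383.97981829] [[376.58758590278916, 0.0, 323.0024785847789], [0.0, 376.58758590278916, 236.7927913100811], [0.0, 0.0, 1.0]] ['pixels', 'K', 'tool_from_camera'] [-0.23151862  0.09694872  0.96798764]
{'time': 0.15, 'joint_positions': array([ 1.12330064e+00,  9.16776636e-02,  1.23158964e+00, -3.22733450e-06,
        1.81977631e+00, -5.66947671e-02]), 'qvel': array([ 0.00111692, -0.00027509, -0.00451642,  0.00055164,  0.00174577,
       -0.00076241]), 'joint_torque': array([ 1.73914363e-03, -4.47046459e+01, -4.06906807e+01,  6.98736683e-02,
        2.75079970e-02, -1.27164521e-04]), 'position': array([228.46510218, 554.57078403, 221.78263771]), 'ee_rot': array([-1.79444465e-04,  1.94159729e-01,  9.80969660e-01, -7.02939911e-04]), 'contact_force': array([0.02480443, 0.15477377, 0.26163053]), 'wrist_torque': array([ 0.02227658, -0.00643659, -0.01066598]), 'grasp_force': 0.0, 'finger_gap': 87.78686589938049}
```

View pics/scene0.png

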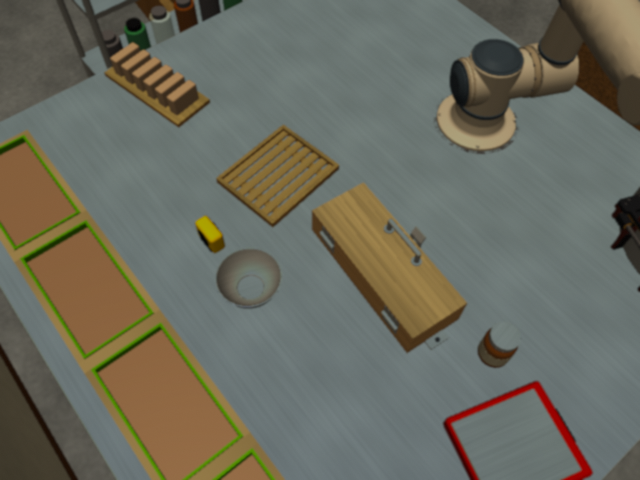

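View pics/side0.png

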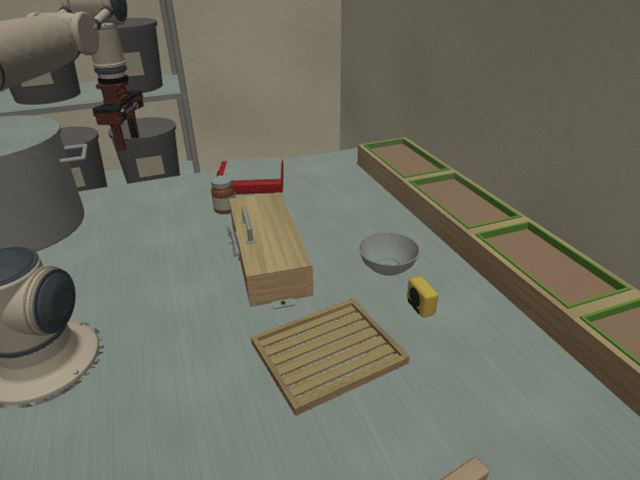

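The scene view shows the mould with its lid top at about (313,208), (365,184), (466,303) and (409,335). The tray corners are at (285,127), (338,167), (273,222) and (218,180). The bowl is at (249,280), the tape at (210,233) and the jar at (498,345). The side view agrees.

```bash
cat > m.py <<'E'
from h import *; import pickle
c=pickle.load(open("pics/scene0.pkl","rb")); s=pickle.load(open("pics/side0.pkl","rb"))
for n,z,pts in (("lid",84,[(313,208),(365,184),(466,303),(409,335)]),("tray",20,[(285,127),(338,167),(273,222),(218,180)]),("hdl",119,[(389,225),(418,260)]),("bowl",60,[(249,270)]),("jar",100,[(503,337)])):
    P=np.array([onz(c,u,v,z) for u,v in pts]); print(n,P[:,:2].round(0).tolist(),P.mean(0).round(0))
    if len(P)==4: print([np.linalg.norm(P[i]-P[i-1]).round() for i in range(4)],[np.degrees(np.arctan2(*(P[i]-P[i-1])[1::-1])).round(1) for i in range(4)])
for n,z,pts in (("side tray",20,[(350,300),(407,357),(297,408),(252,342)]),("side lid",84,[(231,197),(279,194),(312,266),(246,276)])):
    P=np.array([onz(s,u,v,z) for u,v in pts]); print(n,P[:,:2].round(0).tolist(),P.mean(0).round(0))
E
python3 m.py
python3 - <<'E'
import cv2
a=cv2.imread('pics/scene0.png')[110:370,200:540]
cv2.imwrite('pics/sc0z.png',cv2.resize(a,None,fx=2.3,fy=2.3,interpolation=2))
E
```

```text
lid [[564.0, -9.0], [424.0, 14.0], [462.0, 382.0], [606.0, 359.0]] [514. 187.  84.]
[np.float64(371.0), np.float64(142.0), np.float64(370.0), np.float64(146.0)] [np.float64(-96.6), np.float64(170.5), np.float64(84.1), np.float64(-9.0)]
tray [[433.0, -291.0], [408.0, -101.0], [638.0, -71.0], [671.0, -257.0]] [ 537. -180.   20.]
[np.float64(240.0), np.float64(192.0), np.float64(232.0), np.float64(189.0)] [np.float64(-171.8), np.float64(97.4), np.float64(7.5), np.float64(-80.0)]
hdl [[476.0, 149.0], [487.0, 254.0]] [481. 201. 119.]
bowl [[769.0, 19.0]] [769.  19.  60.]
jar [[466.0, 485.0]] [466. 485. 100.]
side tray [[633.0, -76.0], [666.0, -269.0], [435.0, -305.0], [400.0, -125.0]] [ 534. -194.   20.]
side lid [[469.0, 388.0], [600.0, 355.0], [569.0, -9.0], [425.0, 8.0]] [516. 185.  84.]
```

View pics/sc0z.png

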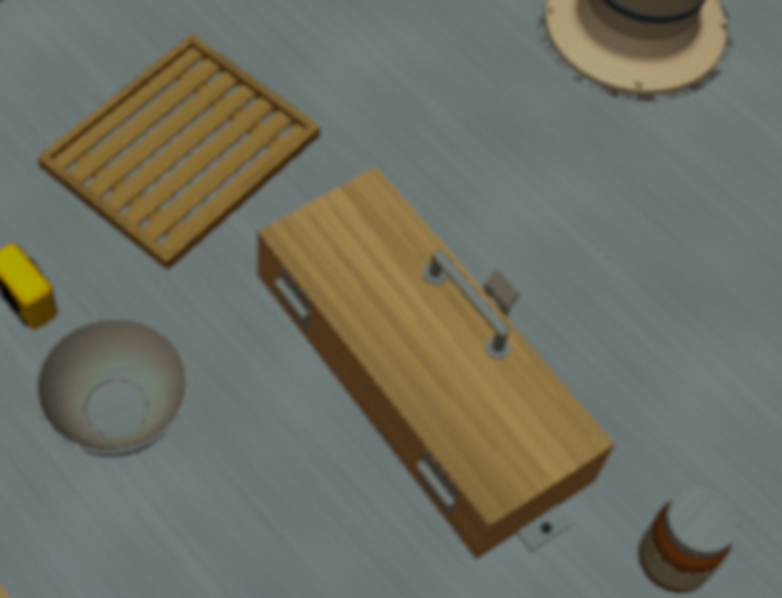

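apply_moves(plan="0 0 0.03 0.01 -0.02 0 0.06; 0 0 0.03 0.022 -0.04 0 0.06; 0 0 0.03 0.022 -0.04 0 0.06; 0 0 0.03 0.022 -0.04 0 0.06; 0 0 0.03 0.022 -0.04 0 0.06; 0 0 0.03 0.022 -0.04 0 0.06; 0 0 0.03 0.022 -0.04 0 0.06; 0 0 0.03 0.022 -0.04 0 0.06; 0 0 0.03 0.02 -0.04 0 0.06; 0 0 0.02 0.01 -0.02 0 0.06")

```text
time: 1.15
position: [423.5, 191.9, 222.4]
ee_rot: [0.0, 0.051, 0.999, -0.0]
contact_force: [0.5, 0.3, 0.3]
finger_gap: 60.1
grasp_force: 0.0
```

apply_moves(plan="0 0 0 0 -0.02 0 0.06; 0 0 0 0 0 0 0.06; 0 0 0 0 0 0 0.06")

```text
time: 1.45
position: [422.5, 174.8, 222.5]
ee_rot: [-0.0, 0.051, 0.999, 0.0]
contact_force: [0.3, -0.2, -0.0]
finger_gap: 60.0
grasp_force: 0.0
```

```bash
cat > mm.py <<'E'
from h import *
MC=np.array([515,186,0.]); MY=-0.103
def mw(x,y,z,C=MC,yaw=MY):
    return np.array([C[0]+x*np.cos(yaw)-y*np.sin(yaw),C[1]+x*np.sin(yaw)+y*np.cos(yaw),z])
E
python3 - <<'E'
from mm import *
c=cam("wrist"); save(c,"w1"); s=state(); print(s["position"],s["ee_rot"],s["contact_force"])
im=c["img"].copy()
for P in [(-88,0,87.5),(-88,18,87.5),(-88,-18,87.5),(-45,50,119),(-45,-50,119),(-72,0,84)]:
    u,v=proj(c,mw(*P)); cv2.circle(im,(int(u),int(v)),3,(0,0,255),1); print(P,u,v)
cv2.imwrite("pics/w1a.png",im)
E
```

```text
[422.42867436 175.28422835 222.50953478] [-1.04287367e-04  5.03398390e-02  9.98732122e-01  1.94346978e-04] [-1.22978879 -0.5298451   0.16546915]
(-88, 0, 87.5) 349.9831933119818 230.13649322498955
(-88, 18, 87.5) 372.14650712057147 230.1617206532293
(-88, -18, 87.5) 327.81746547091075 230.11126304897337
(-45, 50, 119) 417.5874488763444 294.93571120274044
(-45, -50, 119) 285.97438345789806 294.8068349247105
(-72, 0, 84) 349.31743950651276 247.85890654286936
```

View pics/w1a.png

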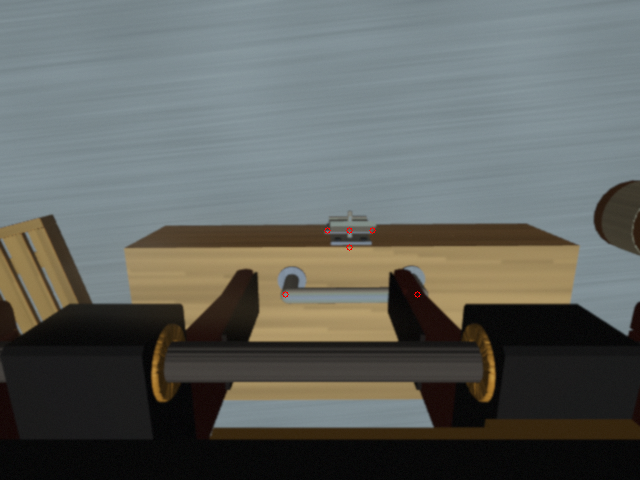

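The predicted points fall on the hasp tab (349,230) and the handle (350,295), so the pose is good to about 1–2 mm. Next I descend on the tab.

apply_moves(plan="0 0 0 0.002 0.02 0 0.06; 0 0 0 0 0 -0.04 0.06; 0 0 0 0 0 -0.04 0.06; 0 0 0 0 0 -0.03 0.06; 0 0 0 0 0 -0.02 0.06; 0 0 0 0 0 -0.02 0.06; 0 0 0 0 0 0 0.06; 0 0 0 0 0 0 0.03; 0 0 0 0 0 0 0.03; 0 0 0 0 0 0 0.03", squeeze=8)

```text
time: 2.5
position: [425.3, 195.7, 74.3]
ee_rot: [0.001, 0.05, 0.999, 0.001]
contact_force: [0.7, 11.7, 2.3]
finger_gap: 39.5
grasp_force: 5.5
```

apply_moves(plan="0 0 0 0 0 0 0.03; 0 0 0 0 0 0 0.03; 0 0 0 0 0 0 0.03; 0 0 0 0 0 0 0.03")

```text
time: 2.9
position: [425.5, 197.5, 74.3]
ee_rot: [0.002, 0.05, 0.999, 0.003]
contact_force: [0.9, 9.8, -0.8]
finger_gap: 36.2
grasp_force: 8.0
```

apply_moves(plan="0 0 0 -0.0086 0.0025 -0.0012 0.03; 0 0 0 -0.0082 0.0015 -0.0026 0.03; 0 0 0 -0.0078 0.0008 -0.0037 0.03; 0 0 0 -0.0072 0.0007 -0.0048 0.03; 0 0 0 -0.0063 0.0007 -0.0058 0.03; 0 0 0 -0.0054 0.0006 -0.0068 0.03; 0 0 0 -0.0044 0.0005 -0.0075 0.03; 0 0 0 -0.0031 0.0003 -0.008 0.03; 0 0 0 -0.0015 0 -0.0056 0.03; 0 0 0 0 0 0 0.03")

```text
time: 3.9
position: [371.3, 202.9, 25.4]
ee_rot: [-0.001, 0.05, 0.999, 0.0]
contact_force: [1.6, 6.9, -0.9]
finger_gap: 35.5
grasp_force: 8.0
```

apply_moves(plan="0 0 0 0 0 0 0.06; 0 0 0 0 0 0 0.06; 0 0 0 0 0 0 0.06; 0 0 0 0 0 0 0.06; 0 0 0 0 0 0.04 0.06; 0 0 0 0 0 0.04 0.06; 0 0 0 0 0 0.04 0.06; 0 0 0 -0.02 0 0.04 0.06; 0 0 0 -0.01 0 0.04 0.06; 0 0 0 0 0 0 0.06")

```text
time: 4.9
position: [342.8, 203.0, 233.2]
ee_rot: [0.005, 0.05, 0.999, 0.002]
contact_force: [1.1, -1.0, 0.5]
finger_gap: 60.0
grasp_force: 0.0
```

Run:
```python
from mm import *
c=cam("wrist"); save(c,"w2"); s=state(); print(s["position"],s["ee_rot"],s["contact_force"])
for P in [(-84,0,30),(-84-57,0,30),(-45,50,119),(-45,-50,119)]: print(P,proj(c,mw(*P)))
c2=cam("scene"); c3=cam("side")
cv2.imwrite("pics/w2c.png",np.hstack([c["img"][100:480,:500],cv2.resize(c2["img"][180:370,300:450],None,fx=2,fy=2)]))
```

```text
[342.7627425  202.75109121 229.92236931] [0.00279599 0.05026074 0.99873128 0.00136427] [ 0.86170225 -0.28008367 -0.31738371]
(-84, 0, 30) [323.76329266 293.14888589]
(-141, 0, 30) [323.94835002 240.64960375]
(-45, 50, 119) [383.56176603 378.5084171 ]
(-45, -50, 119) [265.12063917 378.6320693 ]
```

View pics/w2c.png

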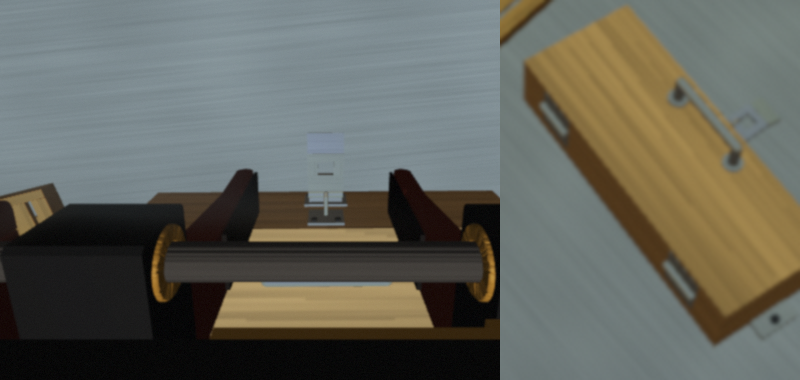

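The hasp lies down, with its tab at about (325,140) in the crop. Next I turn the tool 90° over the handle.

apply_moves(plan="0 0 -0.145 0.013 -0.001 0 0.04; 0 0 -0.145 0.013 -0.001 0 0.04; 0 0 -0.145 0.013 -0.001 0 0.04; 0 0 -0.145 0.013 -0.001 0 0.04; 0 0 -0.145 0.013 -0.001 0 0.04; 0 0 -0.145 0.013 -0.001 0 0.04; 0 0 -0.145 0.013 -0.001 0 0.04; 0 0 -0.145 0.013 -0.001 0 0.04; 0 0 -0.145 0.012 -0.002 0 0.04; 0 0 -0.145 0.011 -0.002 0 0.04")

```text
time: 6.05
position: [469.1, 189.8, 223.7]
ee_rot: [-0.001, 0.702, 0.712, -0.002]
contact_force: [0.7, -0.8, -0.2]
finger_gap: 40.0
grasp_force: 0.0
```

apply_moves(plan="0 0 -0.12 0 0 -0.02 0.04; 0 0 0 0 0 -0.02 0.04; 0 0 0 0 0 0 0.04; 0 0 0 0 0 0 0.04; 0 0 0 0 0 0 0.04")

```text
time: 6.55
position: [469.2, 190.4, 187.1]
ee_rot: [0.0, 0.742, 0.671, 0.0]
contact_force: [0.5, -0.1, 0.5]
finger_gap: 40.1
grasp_force: 0.0
```

Run:
```python
from mm import *
s=state(); print(s["position"],s["ee_rot"],s["joint_positions"],mw(-45,0,103))
```

```text
[469.18859786 190.35041563 187.06869473] [6.74559502e-05 7.41515117e-01 6.70936147e-01 1.14743356e-04] [ 3.18232276e-01 -1.66156591e-01  1.54444249e+00 -3.09109210e-05
  1.76304228e+00  4.18081585e-01] [470.23849154 190.62680889 103.        ]
```

apply_moves(plan="0 0 0 0.001 0 -0.03 0.04; 0 0 0 0 0 -0.03 0.04; 0 0 0 0 0 -0.023 0.04; 0 0 0 0 0 0 0.04; 0 0 0 0 0 0 0.005; 0 0 0 0 0 0 0.005; 0 0 0 0 0 0 0.005; 0 0 0 0 0 0 0.005; 0 0 0 0 0 0 0.005", squeeze=30)

```text
time: 7.45
position: [470.5, 190.6, 105.1]
ee_rot: [0.0, 0.742, 0.671, 0.001]
contact_force: [-1.7, -0.2, 5.6]
finger_gap: 11.1
grasp_force: 30.0
```

apply_moves(plan="0 0 0 0.0075 -0.0008 0.0113 0.005; 0 0 0 0.0086 -0.0009 0.0106 0.005; 0 0 0 0.0095 -0.001 0.0096 0.005; 0 0 0 0.0104 -0.0011 0.0086 0.005; 0 0 0 0.0114 -0.0012 0.0075 0.005; 0 0 0 0.012 -0.0012 0.0064 0.005; 0 0 0 0.0125 -0.0013 0.0051 0.005; 0 0 0 0.013 -0.0013 0.0039 0.005; 0 0 0 0.0133 -0.0014 0.0025 0.005; 0 0 0 0.0135 -0.0014 0.0012 0.005")

```text
time: 8.45
position: [579.9, 179.3, 170.9]
ee_rot: [-0.002, 0.741, 0.671, -0.002]
contact_force: [-9.5, 1.2, 7.2]
finger_gap: 48.7
grasp_force: 4.7
```

apply_moves(plan="0 0 0 0.0135 -0.0014 -0.0002 0.005; 0 0 0 0.0134 -0.0014 -0.0015 0.005; 0 0 0 0.0132 -0.0014 -0.0028 0.005; 0 0 0 0.0128 -0.0013 -0.0042 0.005; 0 0 0 0.011 -0.0012 -0.005 0.005; 0 0 0 0 0 0 0.005; 0 0 0 0 0 0 0.005")

```text
time: 9.15
position: [646.7, 172.5, 156.4]
ee_rot: [0.0, 0.741, 0.671, 0.001]
contact_force: [5.8, 1.2, -1.5]
finger_gap: 11.0
grasp_force: 30.0
```

apply_moves(plan="0 0 0 0 0 0 0.026; 0 0 0 0 0 0 0.026; 0 0 0 0 0 0 0.026; 0 0 0 0 0 0.02 0.026; 0 0 0 0 0 0.03 0.026; 0 0 0 0 0 0.04 0.026; 0 0 0 0 0 0.04 0.04; 0 0 0.14 -0.01 0 0.01 0.08; 0 0 0.14 -0.03 0.002 0 0.08; 0 0 0.14 -0.03 0.002 0 0.08")

```text
time: 10.15
position: [575.1, 175.9, 296.8]
ee_rot: [0.0, 0.583, 0.812, 0.0]
contact_force: [0.2, -0.2, 0.3]
finger_gap: 54.4
grasp_force: 0.0
```

apply_moves(plan="0 0 0.14 -0.03 0.002 0 0.08; 0 0 0.14 -0.03 0.002 0 0.08; 0 0 0.14 -0.03 0.002 0 0.08; 0 0 0.14 -0.03 0.002 0 0.08; 0 0 0.14 -0.02 0.002 0 0.08; 0 0 0.14 -0.01 0 0 0.08; 0 0 0.14 0 0 0 0.08; 0 0 0.14 0 0 0.02 0.08; 0 0 0.03 0 0 0.02 0.08; 0 0 0 0 0 0 0.08")

```text
time: 11.15
position: [425.8, 186.1, 339.6]
ee_rot: [0.002, 0.05, 0.999, 0.001]
contact_force: [0.0, -0.7, 0.4]
finger_gap: 80.0
grasp_force: 0.0
```

Run:
```python
from mm import *
s=state(); print(s["position"],s["ee_rot"],s["joint_positions"],s["time"])
c=cam("wrist"); save(c,"w3"); d=cam("scene"); save(d,"s3")
for y in(-132,-44,44,132): print(y, mw(0,y,68).round(1), proj(c,mw(0,y,68)).round(0), proj(d,mw(0,y,68)).round(0))
cv2.imwrite("pics/w3c.png",np.vstack([c["img"][:300],cv2.resize(d["img"][110:360,180:500],(384,300))if 0 else np.pad(d["img"][110:360,180:500],((0,0),(0,320),(0,0)))]))
```

```text
[425.7624103  186.08279981 339.61798643] [2.25547449e-03 5.03676494e-02 9.98727822e-01 8.65826349e-04] [ 3.38883413e-01 -2.15627327e-01  1.31412982e+00 -1.23079500e-04
  2.03825950e+00 -1.13119041e+00] 11.15
-132 [501.4  54.7  68. ] [223. 271.] [351. 216.]
-44 [510.5 142.2  68. ] [295. 271.] [373. 243.]
44 [519.5 229.8  68. ] [367. 271.] [396. 272.]
132 [528.6 317.3  68. ] [439. 272.] [421. 302.]
```

View pics/w3c.png

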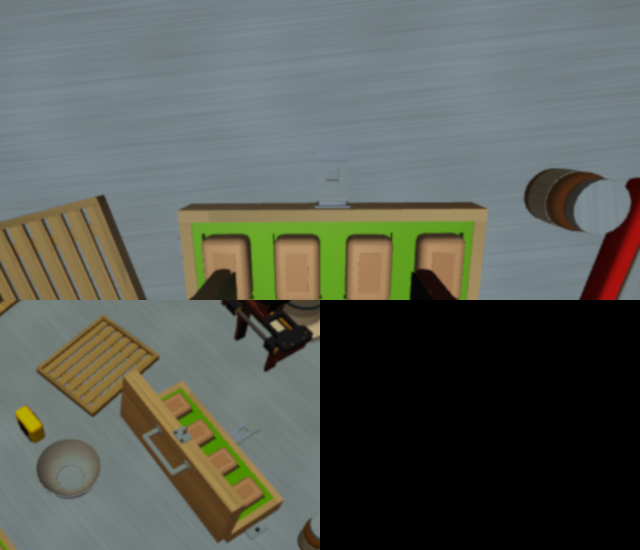

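Four bars are in their cavities at u≈227, 297, 368 and 440, and the lid is open. I start with bar1.

apply_moves(plan="0 0 0 0.019 -0.03 -0.03 0.08; 0 0 0 0.019 -0.035 -0.03 0.08; 0 0 0 0.019 -0.035 -0.03 0.08; 0 0 0 0.018 -0.03 -0.03 0.08; 0 0 0 0 0 -0.04 0.08; 0 0 0 0 0 -0.04 0.08; 0 0 0 0 0 -0.02 0.08; 0 0 0 0 0 0 0.08; 0 0 0 0 0 0 0.08", squeeze=20)

```text
time: 12.15
position: [500.2, 56.0, 116.2]
ee_rot: [-0.001, 0.051, 0.999, -0.0]
contact_force: [-0.2, -0.1, 0.0]
finger_gap: 80.1
grasp_force: 0.0
```

```bash
cat > tray.py <<'E'
from h import *
def tray(c,zt=20,n=None):
    """tray rim outline from a colour mask; returns centre, yaw"""
    hsv=cv2.cvtColor(c["img"],cv2.COLOR_BGR2HSV)
    m=cv2.inRange(hsv,(12,70,60),(28,255,255))
    u,v=proj(c,(537,-186,20)); k=np.zeros_like(m); cv2.circle(k,(int(u),int(v)),95,255,-1); m&=k
    m=cv2.morphologyEx(m,cv2.MORPH_CLOSE,np.ones((13,13)))
    cs=cv2.findContours(m,0,2)[0]; b=max(cs,key=cv2.contourArea)
    # project all outline pixels on rim plane, min rect
    P=np.array([onz(c,*p[0],zt)[:2] for p in cv2.convexHull(b)],np.float32)
    (cx,cy),(w,h),a=cv2.minAreaRect(P); 
    if w<h: w,h,a=h,w,a-90
    a=(a+90)%180-90
    return cx,cy,w,h,a
E
python3 - <<'E'
from tray import *; import pickle
s=state(); print(s["position"],s["ee_rot"],s["contact_force"])
for n in("scene0","side0","s3"): print(n,np.round(tray(pickle.load(open(f"pics/{n}.pkl","rb"))),1))
print(np.round(tray(cam("scene")),1),np.round(tray(cam("side")),1))
E
```

```text
[500.17794412  56.04173697 116.22181224] [-6.45929679e-04  5.06298334e-02  9.98717276e-01 -7.18234172e-05] [-0.18550094 -0.14138864  0.03065701]
scene0 [ 527.7 -109.6  354.6  250.4  -81.5]
side0 [ 534.3 -194.9  247.6  211.3    8.7]
s3 [ 527.7 -109.6  354.5  249.8  -81.5]
[ 527.2 -109.7  354.5  250.8  -81.5] [ 534.3 -194.8  247.6  211.4    8.7]
```

apply_moves(plan="0 0 0 0.001 0.0005 -0.03 0.08; 0 0 0 0 0 -0.02 0.08; 0 0 0 0 0 -0.011 0.08; 0 0 0 0 0 0 0.08; 0 0 0 0 0 0 0.04; 0 0 0 0 0 0 0.04; 0 0 0 0 0 0 0.04; 0 0 0 0 0 0 0.04; 0 0 0 0 0 0 0.04; 0 0 0 0 0 0 0.04")

```text
time: 13.25
position: [502.4, 56.8, 56.9]
ee_rot: [0.001, 0.05, 0.999, 0.0]
contact_force: [-0.8, 1.2, 6.3]
finger_gap: 56.0
grasp_force: 20.0
```

apply_moves(plan="0 0 0 0 0 0.015 0.04; 0 0 0 0 0 0.03 0.04; 0 0 0 0 0 0.04 0.04; 0 0 0 0 -0.02 0.04 0.04; 0 0 0 0 -0.035 0.03 0.04; 0 0 0 0 -0.04 0.02 0.04; 0 0 0 0 -0.04 0.02 0.04; 0 0 0 0.01 -0.04 0.02 0.04; 0 0 0 0.015 -0.04 0.02 0.04; 0 0 0 0.015 -0.03 0.02 0.04")

```text
time: 14.25
position: [541.1, -190.8, 311.7]
ee_rot: [-0.0, 0.051, 0.999, -0.0]
contact_force: [1.0, 0.1, -0.6]
finger_gap: 55.7
grasp_force: 20.0
```

apply_moves(plan="0 0 0.08 0 0 0 0.04; 0 0 0.08 0 0 0 0.04; 0 0 0.08 0 0 0 0.04; 0 0 0 0 0 0 0.04; 0 0 0 0 0 0 0.04")

```text
time: 14.75
position: [541.4, -188.4, 310.7]
ee_rot: [-0.0, -0.068, 0.998, 0.0]
contact_force: [0.5, 0.1, -2.2]
finger_gap: 55.9
grasp_force: 20.0
```

Run:
```python
from tray import *
s=state(); print(s["position"],s["ee_rot"],s["finger_gap"],s["joint_positions"][5])
c=cam("wrist"); save(c,"w4")
```

```text
[ 541.40031718 -188.40095437  310.65323218] [-3.69772715e-04 -6.84408215e-02  9.97655106e-01  8.15090963e-05] 55.92734284052624 -2.1019794463619617
```

View pics/w4.png

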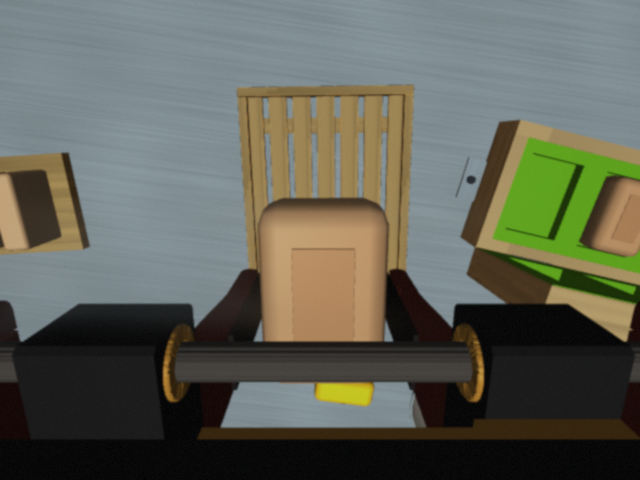

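The wrist view shows the tray's front corners at (238,89) and (413,87). Its side edges run down to (249,270) and (406,270).

Run:
```python
from tray import *; import pickle
c=pickle.load(open("pics/w4.pkl","rb"))
hsv=cv2.cvtColor(c["img"],cv2.COLOR_BGR2HSV); m=cv2.inRange(hsv,(12,70,60),(28,255,255))
m[:,:200]=0; m[:,450:]=0
L=[];Rr=[];F=[]
for v in range(105,250,8):
    x=np.flatnonzero(m[v]); 
    L.append(onz(c,x.min(),v,20)); Rr.append(onz(c,x.max(),v,20))
for u in range(250,402,8):
    F.append(onz(c,u,np.flatnonzero(m[:,u]).min(),20))
for n,P in(("L",L),("R",Rr),("F",F)):
    vx,vy,x,y=cv2.fitLine(np.array(P)[:,:2].astype(np.float32),cv2.DIST_HUBER,0,.01,.01).ravel(); print(n,vx,vy,x,y,np.degrees(np.arctan2(vy,vx)))
for p in((238,89),(413,87)): print(onz(c,*p,20).round(1))
for p in ((413,148),):pass
```

```text
L 0.9885152 0.15112159 518.0564 -289.13373 8.691928
R 0.9884153 0.15177344 503.88617 -91.454994 8.729713
F 0.14828719 -0.98894435 415.5059 -202.61392 -81.47231
[ 431.9 -301.4   20. ]
[ 402.9 -106.3   20. ]
```

apply_moves(plan="0 0 0.007 0.03 -0.018 0 0.04; 0 0 0.007 0.025 -0.015 -0.02 0.04; 0 0 0 0 0 -0.045 0.04; 0 0 0 0 0 -0.045 0.04; 0 0 0 0 0 -0.045 0.04; 0 0 0 0 0 -0.045 0.04; 0 0 0 0 0 -0.03 0.04; 0 0 0 0 0 -0.025 0.04; 0 0 0 0 0 -0.015 0.04; 0 0 0 0 0 0 0.04")

```text
time: 15.8
position: [595.2, -220.7, 37.9]
ee_rot: [-0.002, -0.076, 0.997, 0.001]
contact_force: [-0.4, -0.4, -1.7]
finger_gap: 55.9
grasp_force: 20.0
```

apply_moves(plan="0 0 0 0 0 0 0.04; 0 0 0 0 0 0 0.04")

```text
time: 16.0
position: [597.8, -221.9, 43.1]
ee_rot: [0.002, -0.076, 0.997, -0.001]
contact_force: [-0.2, 0.1, -1.4]
finger_gap: 55.4
grasp_force: 20.0
```

apply_moves(plan="0 0 0 0 0 -0.005 0.04; 0 0 0 0 0 -0.005 0.04; 0 0 0 0 0 -0.002 0.04; 0 0 0 0 0 0 0.04; 0 0 0 0 0 0 0.04; 0 0 0 0 0 0 0.04")

```text
time: 16.6
position: [597.3, -221.7, 30.7]
ee_rot: [0.001, -0.077, 0.997, -0.001]
contact_force: [-1.5, 1.0, 6.1]
finger_gap: 55.7
grasp_force: 20.0
```

apply_moves(plan="0 0 0 0 0 0 0.076; 0 0 0 0 0 0 0.076; 0 0 0 0 0 0 0.076; 0 0 0 0 0 0.02 0.076; 0 0 0 0 0 0.04 0.078; 0 0 0 0 0 0.045 0.078; 0 0 -0.06 -0.025 0.02 0.035 0.08; 0 0 -0.06 -0.025 0.03 0.03 0.08; 0 0 -0.07 -0.025 0.04 0 0.08; 0 0 -0.065 -0.012 0.045 0 0.08")

```text
time: 17.6
position: [508.7, -86.1, 200.3]
ee_rot: [0.001, 0.053, 0.999, -0.0]
contact_force: [1.1, 0.8, 0.6]
finger_gap: 79.8
grasp_force: 0.0
```

apply_moves(plan="0 0 0 0 0.045 0 0.08; 0 0 0 0 0.045 0 0.08; 0 0 0 0 0.045 0 0.08; 0 0 0 0 0.045 0 0.08; 0 0 0 0 0.035 -0.02 0.08; 0 0 0 0 0.016 -0.04 0.08; 0 0 0 0 0 -0.04 0.08; 0 0 0 0 0 0 0.08; 0 0 0 0 0 0 0.08; 0 0 0 0 0 0 0.08")

```text
time: 18.6
position: [511.0, 144.4, 101.5]
ee_rot: [0.002, 0.051, 0.999, 0.0]
contact_force: [0.1, 0.7, 0.8]
finger_gap: 80.0
grasp_force: 0.0
```

Run:
```python
from tray import *
s=state(); print(s["position"],s["ee_rot"],s["contact_force"])
c=cam("scene"); save(c,"s5"); d=cam("side"); save(d,"d5"); w=cam("wrist"); save(w,"w5"); print(np.round(tray(d),1))
a=cv2.resize(c["img"][110:360,180:500],None,fx=1.25,fy=1.25); b=cv2.resize(w["img"],(400,300)); e=d["img"][160:440,180:500]
o=np.zeros((600,800,3),np.uint8); o[:312,:400]=a[:312]; o[:300,400:]=b; o[315:595,:320]=e; cv2.imwrite("pics/c5.png",o)
```

```text
[511.028065   144.39418996 101.53637983] [1.90821484e-03 5.12775676e-02 9.98682504e-01 4.76169399e-04] [0.09148365 0.65128926 0.81227497]
[ 534.3 -194.9  247.6  211.3    8.7]
```

View pics/c5.png

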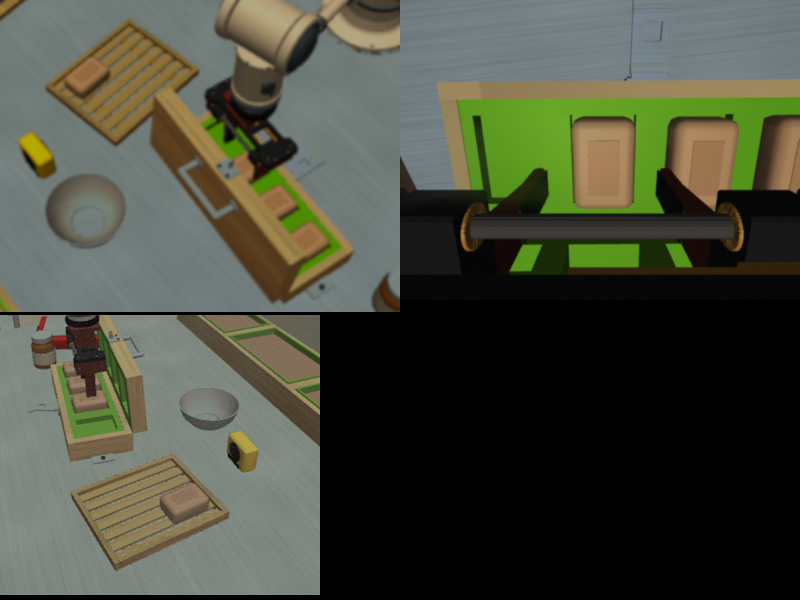

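Bar1 lies flat in the tray's far slot, the tray has not moved, and bar2 is centred between the fingers (composite (604,162)).

apply_moves(plan="0 0 0 0 0 -0.025 0.08; 0 0 0 0 0 -0.02 0.08; 0 0 0 0 0 0 0.08; 0 0 0 0 0 0 0.04; 0 0 0 0 0 0 0.04; 0 0 0 0 0 0 0.04; 0 0 0 0 0 0 0.04; 0 0 0 0 0 0 0.04; 0 0 0 0 0 0 0.04")

```text
time: 19.65
position: [510.5, 144.8, 55.2]
ee_rot: [0.001, 0.051, 0.999, 0.0]
contact_force: [-0.3, 0.8, 6.0]
finger_gap: 55.9
grasp_force: 20.0
```

apply_moves(plan="0 0 0 0 0 0.015 0.04; 0 0 0 0 0 0.03 0.04; 0 0 0 0 0 0.04 0.04; 0 0 0 0 -0.02 0.04 0.04; 0 0 0 0 -0.04 0.02 0.04; 0 0 0 0 -0.045 0 0.04; 0 0 0 0 -0.045 0 0.04; 0 0 0 0 -0.045 0 0.04; 0 0 0.06 0.01 -0.04 0 0.04; 0 0 0.06 0.035 -0.025 0 0.04")

```text
time: 20.65
position: [553.3, -118.4, 200.1]
ee_rot: [0.0, -0.009, 1.0, -0.001]
contact_force: [0.9, 0.8, -0.8]
finger_gap: 55.7
grasp_force: 20.0
```

apply_moves(plan="0 0 0.065 0.015 -0.009 0 0.04; 0 0 0.068 0.012 -0.009 0 0.04; 0 0 0 0 0 -0.04 0.04; 0 0 0 0 0 -0.045 0.04; 0 0 0 0 0 -0.04 0.04; 0 0 0 0 0 -0.025 0.04; 0 0 0 0 0 0 0.04; 0 0 0 0 0 0 0.04; 0 0 0 0 0 0 0.04")

```text
time: 21.55
position: [583.0, -133.8, 51.5]
ee_rot: [0.002, -0.076, 0.997, -0.001]
contact_force: [-0.8, 0.8, -0.2]
finger_gap: 55.9
grasp_force: 20.0
```

apply_moves(plan="0 0 0 0 0 -0.01 0.04; 0 0 0 0 0 -0.006 0.04; 0 0 0 0 0 -0.005 0.04; 0 0 0 0 0 0 0.04; 0 0 0 0 0 0 0.04; 0 0 0 0 0 0 0.04")

```text
time: 22.15
position: [581.9, -133.4, 28.6]
ee_rot: [0.0, -0.076, 0.997, -0.0]
contact_force: [-1.7, 0.5, 5.6]
finger_gap: 55.8
grasp_force: 20.0
```

apply_moves(plan="0 0 0 0 0 0 0.074; 0 0 0 0 0 0 0.074; 0 0 0 0 0 0 0.074; 0 0 0 0 0 0.02 0.074; 0 0 0 0 0 0.04 0.074; 0 0 0 0 0 0.045 0.078; 0 0 -0.06 -0.025 0 0.035 0.08; 0 0 -0.06 -0.025 0.015 0.03 0.08; 0 0 -0.07 -0.012 0.04 0 0.08; 0 0 -0.065 0 0.045 0 0.08")

```text
time: 23.15
position: [519.2, -33.6, 199.6]
ee_rot: [0.002, 0.055, 0.998, -0.0]
contact_force: [1.5, -0.7, -0.6]
finger_gap: 79.8
grasp_force: 0.0
```

apply_moves(plan="0 0 0 0 0.045 0 0.08; 0 0 0 0 0.045 0 0.08; 0 0 0 0 0.045 0 0.08; 0 0 0 0 0.045 0 0.08; 0 0 0 0 0.045 -0.02 0.08; 0 0 0 0 0.04 -0.04 0.08; 0 0 0 0 0 -0.04 0.08; 0 0 0 0 0 0 0.08; 0 0 0 0 0 0 0.08; 0 0 0 0 0 0 0.08")

```text
time: 24.15
position: [521.0, 226.6, 105.2]
ee_rot: [0.002, 0.052, 0.999, 0.001]
contact_force: [0.4, -0.9, -0.3]
finger_gap: 80.5
grasp_force: 0.0
```

```bash
cat > chk.py <<'E'
import sys; from tray import *
n=sys.argv[1]
s=state(); print(s["time"],s["position"],s["ee_rot"],s["contact_force"])
c=cam("scene"); save(c,"s"+n); d=cam("side"); save(d,"d"+n); w=cam("wrist"); save(w,"w"+n); print(np.round(tray(d),1))
# soap blobs between the fingers (wrist) 
hs=cv2.cvtColor(w["img"],cv2.COLOR_BGR2HSV); m=cv2.inRange(hs,(4,60,90),(13,200,255))
for k in cv2.findContours(m,0,2)[0]:
    if cv2.contourArea(k)>1500:
        x,y,ww,h=cv2.boundingRect(k); print("blob",x,y,ww,h, onz(w,x+ww/2,y+h/2,72).round(0))
a=cv2.resize(c["img"][110:360,180:500],None,fx=1.25,fy=1.25); b=cv2.resize(w["img"],(400,300)); e=d["img"][160:440,180:500]
o=np.zeros((600,800,3),np.uint8); o[:312,:400]=a[:312]; o[:300,400:]=b; o[315:595,:320]=e; cv2.imwrite(f"pics/c{n}.png",o)
E
python3 chk.py 6
python3 - <<'E'
import sys; sys.path.insert(0,'.')
from tray import *; import pickle
for a,b in(("pics/s5","pics/s6"),("pics/d5","pics/d6")):
    A,B=[pickle.load(open(x+".pkl","rb")) for x in(a,b)]
    D=cv2.absdiff(A["img"],B["img"]).max(2)>40
    print([ (x,y,w,h) for x,y,w,h in map(cv2.boundingRect,cv2.findContours(D.astype(np.uint8),0,2)[0]) if w*h>100])
E
```

```text
24.15 [521.03427406 226.62851462 105.20719171] [1.83521294e-03 5.24353865e-02 9.98622373e-01 7.19632046e-04] [ 0.41308837 -0.91912771 -0.32753067]
[ 534.3 -194.9  247.6  211.4    8.7]
[(258, 187, 36, 23), (269, 183, 21, 18), (416, 96, 42, 23), (466, 92, 34, 30), (458, 85, 12, 15), (541, 84, 26, 12), (517, 83, 18, 33), (499, 80, 12, 10), (505, 79, 70, 61), (448, 69, 21, 15), (343, 46, 128, 236), (586, 0, 24, 7), (578, 0, 33, 13), (466, 0, 81, 95), (445, 0, 48, 54)]
[(325, 321, 37, 18), (11, 292, 46, 47), (36, 250, 11, 22), (18, 221, 10, 20), (4, 220, 13, 13), (252, 196, 36, 62), (250, 194, 11, 26), (242, 156, 8, 22), (249, 149, 31, 30), (239, 135, 35, 23), (242, 134, 27, 4), (0, 120, 126, 10), (163, 109, 17, 10), (237, 101, 17, 9), (204, 95, 31, 13), (239, 75, 49, 34), (210, 74, 40, 24), (176, 66, 47, 20), (165, 63, 20, 14), (91, 57, 71, 17), (249, 56, 33, 25), (0, 50, 79, 70)]
```

apply_moves(plan="0 0 0 -0.001 0.005 -0.025 0.08; 0 0 0 0 0 -0.024 0.08; 0 0 0 0 0 0 0.08; 0 0 0 0 0 0 0.04; 0 0 0 0 0 0 0.04; 0 0 0 0 0 0 0.04; 0 0 0 0 0 0 0.04; 0 0 0 0 0 0 0.04; 0 0 0 0 0 0 0.04")

```text
time: 25.2
position: [519.3, 232.2, 54.7]
ee_rot: [0.001, 0.052, 0.999, 0.0]
contact_force: [-0.2, -1.2, 5.4]
finger_gap: 55.7
grasp_force: 20.0
```

apply_moves(plan="0 0 0 0 0 0.015 0.04; 0 0 0 0 0 0.03 0.04; 0 0 0 0 0 0.04 0.04; 0 0 0 0 -0.02 0.04 0.04; 0 0 0 0 -0.04 0.02 0.04; 0 0 0 0 -0.045 0 0.04; 0 0 0 0 -0.045 0 0.04; 0 0 0 0 -0.045 0 0.04; 0 0 0.06 -0.005 -0.045 0 0.04; 0 0 0.06 -0.005 -0.045 0 0.04")

```text
time: 26.2
position: [507.9, -54.8, 198.6]
ee_rot: [-0.0, -0.009, 1.0, -0.0]
contact_force: [0.3, -0.7, -1.0]
finger_gap: 55.9
grasp_force: 20.0
```

apply_moves(plan="0 0 0.065 -0.005 -0.045 0 0.04; 0 0 0.068 -0.005 -0.045 0 0.04; 0 0 0 -0.005 -0.045 0 0.04; 0 0 0 -0.004 -0.045 0 0.04; 0 0 0 0 -0.003 -0.04 0.04; 0 0 0 0 0 -0.045 0.04; 0 0 0 0 0 -0.04 0.04; 0 0 0 0 0 -0.02 0.04; 0 0 0 0 0 0 0.04; 0 0 0 0 0 0 0.04")

```text
time: 27.2
position: [489.7, -236.1, 54.1]
ee_rot: [-0.0, -0.075, 0.997, 0.0]
contact_force: [-0.1, 0.1, -1.6]
finger_gap: 55.6
grasp_force: 20.0
```

apply_moves(plan="0 0 0 0 0 0 0.04; 0 0 0 0 0 0 0.04")

```text
time: 27.4
position: [490.8, -236.6, 55.6]
ee_rot: [0.001, -0.075, 0.997, -0.001]
contact_force: [-0.3, -1.2, -1.9]
finger_gap: 55.9
grasp_force: 20.0
```

apply_moves(plan="0 0 0 -0.001 -0.001 -0.012 0.04; 0 0 0 0 0 -0.008 0.04; 0 0 0 0 0 -0.006 0.04; 0 0 0 0 0 0 0.04; 0 0 0 0 0 0 0.04; 0 0 0 0 0 0 0.04")

```text
time: 28.0
position: [488.7, -237.0, 27.7]
ee_rot: [0.0, -0.075, 0.997, 0.0]
contact_force: [-2.4, 2.1, 4.8]
finger_gap: 55.5
grasp_force: 20.0
```

apply_moves(plan="0 0 0 0 0 0 0.074; 0 0 0 0 0 0 0.074; 0 0 0 0 0 0 0.074; 0 0 0 0 0 0.02 0.074; 0 0 0 0 0 0.04 0.074; 0 0 0 0 0 0.045 0.078; 0 0 -0.06 0.004 0.02 0.035 0.08; 0 0 -0.06 0.004 0.04 0.03 0.08; 0 0 -0.07 0.004 0.045 0 0.08; 0 0 -0.063 0.004 0.045 0 0.08")

```text
time: 29.0
position: [505.2, -86.2, 198.6]
ee_rot: [0.001, 0.054, 0.999, -0.0]
contact_force: [0.4, -0.2, 0.1]
finger_gap: 80.0
grasp_force: 0.0
```

apply_moves(plan="0 0 0 0.004 0.045 0 0.08; 0 0 0 0.004 0.045 0 0.08; 0 0 0 0.004 0.045 0 0.08; 0 0 0 0.004 0.045 0 0.08; 0 0 0 0.004 0.045 0 0.08; 0 0 0 0.004 0.045 0 0.08; 0 0 0 0 0.045 0 0.08; 0 0 0 0 0.045 0 0.08; 0 0 0 0 0.045 -0.02 0.08; 0 0 0 0 0 -0.02 0.08")

```text
time: 30.0
position: [527.7, 323.0, 156.1]
ee_rot: [-0.0, 0.049, 0.999, 0.001]
contact_force: [-1.5, -0.7, -0.1]
finger_gap: 80.1
grasp_force: 0.0
```

apply_moves(plan="0 0 0 0 0 -0.04 0.08; 0 0 0 0 0 -0.02 0.08; 0 0 0 0 0 0 0.08; 0 0 0 0 0 0 0.08; 0 0 0 0 0 0 0.08")

```text
time: 30.5
position: [529.6, 318.2, 99.5]
ee_rot: [0.001, 0.052, 0.999, 0.001]
contact_force: [-0.1, -1.1, 0.2]
finger_gap: 80.0
grasp_force: 0.0
```

```bash
python3 chk.py 7
```

```text
30.5 [529.61389094 318.16184154  99.45590286] [1.42185242e-03 5.19833406e-02 9.98646589e-01 8.37640913e-04] [-0.07997258 -1.1332463   0.17704988]
[ 534.3 -194.9  247.6  211.3    8.7]
```

View pics/c7.png

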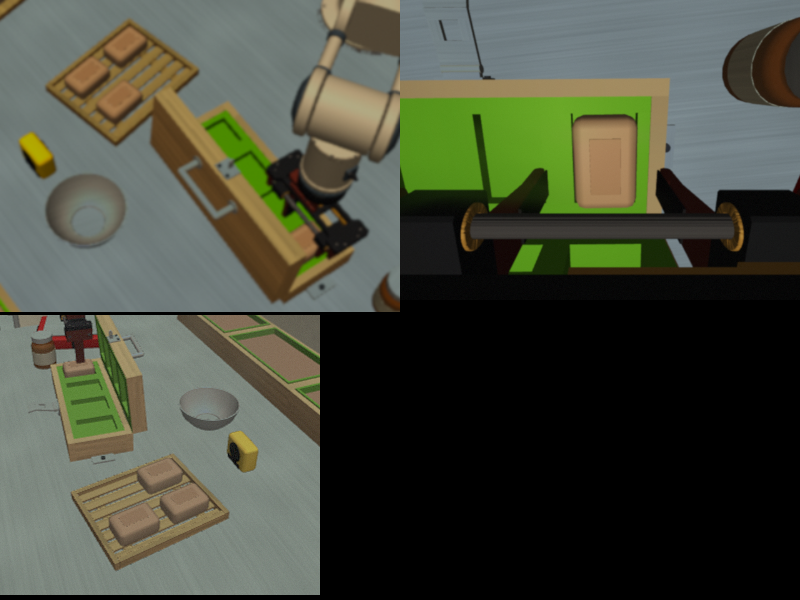

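Three bars lie well apart in the tray, and bar4 is centred between the fingers (604,162).

apply_moves(plan="0 0 0 -0.001 0.001 -0.024 0.08; 0 0 0 0 0 -0.02 0.08; 0 0 0 0 0 0 0.08; 0 0 0 0 0 0 0.04; 0 0 0 0 0 0 0.04; 0 0 0 0 0 0 0.04; 0 0 0 0 0 0 0.04; 0 0 0 0 0 0 0.04; 0 0 0 0 0 0 0.04")

```text
time: 31.55
position: [528.2, 319.2, 54.5]
ee_rot: [0.001, 0.052, 0.999, 0.001]
contact_force: [0.2, 0.7, 5.9]
finger_gap: 55.8
grasp_force: 20.0
```

apply_moves(plan="0 0 0 0 0 0.015 0.04; 0 0 0 0 0 0.03 0.04; 0 0 0 0 0 0.04 0.04; 0 0 0 0 -0.02 0.04 0.04; 0 0 0 -0.004 -0.04 0.02 0.04; 0 0 0 -0.005 -0.045 0 0.04; 0 0 0 -0.005 -0.045 0 0.04; 0 0 0 -0.005 -0.045 0 0.04; 0 0 0.06 -0.005 -0.045 0 0.04; 0 0 0.06 -0.005 -0.045 0 0.04")

```text
time: 32.55
position: [497.5, 31.9, 198.3]
ee_rot: [-0.001, -0.009, 1.0, -0.0]
contact_force: [0.8, -0.1, -1.9]
finger_gap: 56.2
grasp_force: 20.0
```

apply_moves(plan="0 0 0.065 -0.006 -0.045 0 0.04; 0 0 0.068 -0.005 -0.045 0 0.04; 0 0 0 -0.005 -0.045 0 0.04; 0 0 0 -0.005 -0.045 0 0.04; 0 0 0 0 -0.003 -0.04 0.04; 0 0 0 0 0 -0.045 0.04; 0 0 0 0 0 -0.04 0.04; 0 0 0 0 0 -0.02 0.04; 0 0 0 0 0 0 0.04; 0 0 0 0 0 0 0.04")

```text
time: 33.55
position: [477.5, -149.3, 53.9]
ee_rot: [-0.0, -0.074, 0.997, -0.0]
contact_force: [0.9, -0.8, -1.5]
finger_gap: 55.8
grasp_force: 20.0
```

apply_moves(plan="0 0 0 0 0 0 0.04; 0 0 0 0 0 0 0.04")

```text
time: 33.75
position: [478.7, -149.6, 55.4]
ee_rot: [0.001, -0.075, 0.997, -0.001]
contact_force: [0.2, 0.9, -1.4]
finger_gap: 56.0
grasp_force: 20.0
```

Run:
```python
from tray import *
d=cam("side"); print(np.round(tray(d),1)); print(state()["position"])
```

```text
[ 531.5 -176.2  249.1  247.6  -81.3]
[ 478.55861741 -149.51433334   55.06673239]
```

apply_moves(plan="0 0 0 -0.002 -0.001 -0.012 0.04; 0 0 0 0 0 -0.008 0.04; 0 0 0 0 0 -0.006 0.04; 0 0 0 0 0 0 0.04; 0 0 0 0 0 0 0.04; 0 0 0 0 0 0 0.04")

```text
time: 34.4
position: [475.6, -150.0, 27.3]
ee_rot: [-0.0, -0.075, 0.997, 0.0]
contact_force: [-1.5, 1.4, 3.9]
finger_gap: 55.6
grasp_force: 20.0
```

apply_moves(plan="0 0 0 0 0 0 0.074; 0 0 0 0 0 0 0.074; 0 0 0 0 0 0 0.074; 0 0 0 0 0 0.02 0.074; 0 0 0 0 0 0.04 0.074; 0 0 0 0 0 0.045 0.074; 0 0 -0.06 0 0 0.045 0.07; 0 0 -0.07 0 0.02 0.045 0.06; 0 0 -0.07 0 0.04 0.04 0.06; 0 0 -0.06 0 0.045 0.04 0.06")

```text
time: 35.4
position: [475.5, -57.0, 292.7]
ee_rot: [0.001, 0.058, 0.998, -0.0]
contact_force: [1.7, 0.8, 0.4]
finger_gap: 59.7
grasp_force: 0.0
```

```bash
python3 chk.py 8
```

```text
35.4 [475.54337032 -57.01428933 292.69851492] [ 7.01078130e-04  5.77151334e-02  9.98332836e-01 -1.45528095e-04] [1.70005781 0.77831979 0.44880217]
[ 534.3 -194.9  247.6  211.3    8.7]
```

View pics/c8.png

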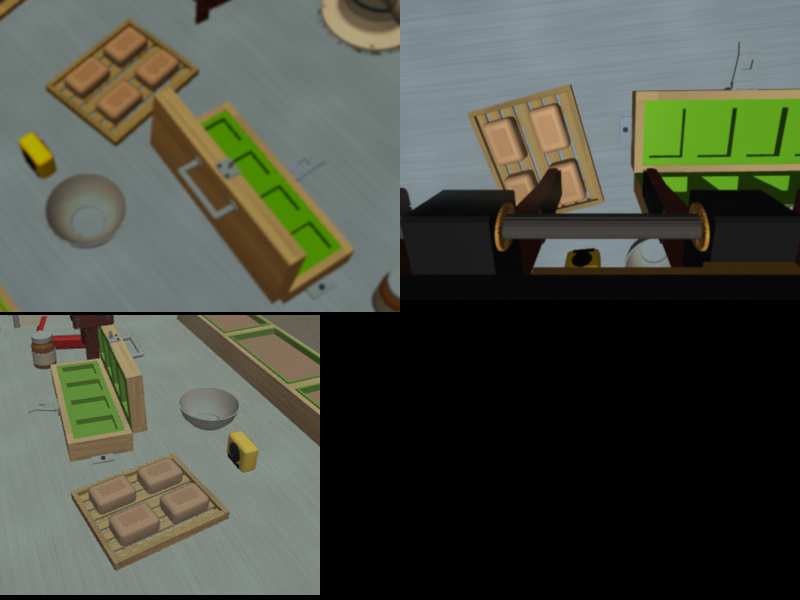

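All four bars lie flat and apart in the tray. I go back to the handle.

apply_moves(plan="0 0 -0.145 0.017 0.02 0.01 0.026; 0 0 -0.145 0.018 0.024 0 0.026; 0 0 -0.145 0.018 0.024 0 0.026; 0 0 -0.145 0.018 0.024 0 0.026; 0 0 -0.145 0.018 0.024 0 0.026; 0 0 -0.145 0.018 0.024 0 0.026; 0 0 -0.145 0.018 0.024 0 0.026; 0 0 -0.145 0.018 0.024 0 0.026; 0 0 -0.145 0.018 0.024 0 0.026; 0 0 -0.145 0.01 0.017 0 0.026")

```text
time: 36.55
position: [647.8, 171.6, 297.1]
ee_rot: [-0.001, 0.706, 0.709, -0.002]
contact_force: [0.2, -0.1, -0.4]
finger_gap: 26.3
grasp_force: 0.0
```

apply_moves(plan="0 0 -0.104 0 0 -0.04 0.026; 0 0 0 0 0 -0.03 0.026; 0 0 0 0 0 0 0.026; 0 0 0 0 0 0 0.026; 0 0 0 0 0 0 0.026")

```text
time: 37.05
position: [647.3, 170.9, 232.9]
ee_rot: [0.001, 0.74, 0.673, 0.001]
contact_force: [-0.3, -0.1, 0.0]
finger_gap: 25.7
grasp_force: 0.0
```

```bash
python3 chk.py 9; python3 -c "
from h import *
w=cv2.imread('pics/w9.png'); cv2.imwrite('pics/w9.png',w)"
```

```text
37.05 [647.28809896 170.91480292 232.91410294] [0.00077503 0.7396753  0.67296244 0.00118232] [-0.29317313 -0.05604086  0.01844878]
[ 534.3 -194.9  247.6  211.4    8.7]
```

View pics/w9.png

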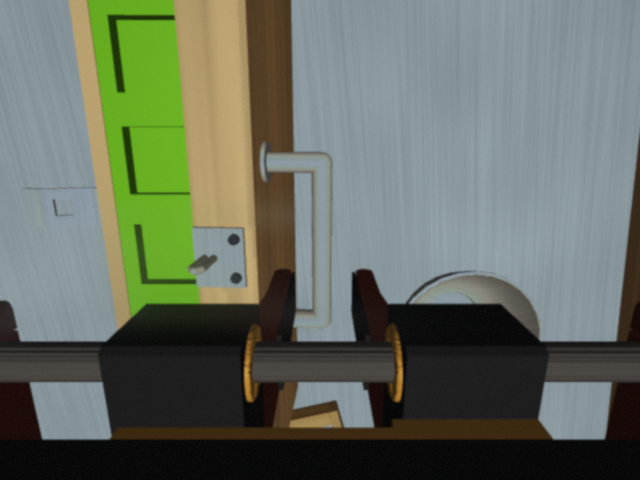

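The handle bar (u≈321) lies midway between the finger tips (293 and 355). I descend and grip it.

apply_moves(plan="0 0 0 -0.001 0.001 -0.03 0.026; 0 0 0 0 0 -0.026 0.026; 0 0 0 0 0 -0.02 0.026; 0 0 0 0 0 0 0.026; 0 0 0 0 0 0 0.005; 0 0 0 0 0 0 0.005; 0 0 0 0 0 0 0.005; 0 0 0 0 0 0 0.005", squeeze=30)

```text
time: 38.0
position: [646.8, 172.7, 157.4]
ee_rot: [0.001, 0.74, 0.673, 0.002]
contact_force: [1.6, -0.2, 5.8]
finger_gap: 11.1
grasp_force: 30.0
```

apply_moves(plan="0 0 0 -0.011 0.0012 0.005 0.005; 0 0 0 -0.0128 0.0013 0.0042 0.005; 0 0 0 -0.0132 0.0014 0.0028 0.005; 0 0 0 -0.0134 0.0014 0.0015 0.005; 0 0 0 -0.0135 0.0014 0.0002 0.005; 0 0 0 -0.0135 0.0014 -0.0012 0.005; 0 0 0 -0.0133 0.0014 -0.0025 0.005; 0 0 0 -0.013 0.0013 -0.0039 0.005; 0 0 0 -0.0125 0.0013 -0.0051 0.005; 0 0 0 -0.012 0.0012 -0.0064 0.005")

```text
time: 39.0
position: [518.8, 185.8, 151.7]
ee_rot: [0.002, 0.74, 0.673, 0.003]
contact_force: [4.7, 0.1, 1.2]
finger_gap: 10.7
grasp_force: 30.0
```

apply_moves(plan="0 0 0 -0.0114 0.0012 -0.0075 0.005; 0 0 0 -0.0104 0.0011 -0.0086 0.005; 0 0 0 -0.0095 0.001 -0.0096 0.005; 0 0 0 -0.0086 0.0009 -0.0106 0.005; 0 0 0 -0.0038 0.0004 -0.0055 0.005; 0 0 0 -0.0037 0.0004 -0.0055 0.005; 0 0 0 0 0 -0.001 0.005; 0 0 0 0 0 0 0.005; 0 0 0 0 0 0 0.005")

```text
time: 39.9
position: [470.5, 191.1, 102.0]
ee_rot: [0.0, 0.74, 0.673, 0.001]
contact_force: [2.7, 1.4, 5.3]
finger_gap: 10.9
grasp_force: 30.0
```

apply_moves(plan="0 0 0 0 0 -0.002 0.005; 0 0 0 0 0 -0.002 0.005; 0 0 0 0 0 0 0.005; 0 0 0 0 0 0 0.005")

```text
time: 40.3
position: [470.6, 191.1, 101.9]
ee_rot: [0.001, 0.74, 0.673, 0.002]
contact_force: [-6.3, -2.5, 21.8]
finger_gap: 11.2
grasp_force: 30.0
```

apply_moves(plan="0 0 0 0 0 0.004 0.04; 0 0 0 0 0 0 0.04; 0 0 0 0 0 0 0.04; 0 0 0 0 0 0.03 0.04; 0 0 0 0 0 0.04 0.04; 0 0 0.14 0 0 0.04 0.05; 0 0 0.14 -0.01 0.001 0 0.06; 0 0 0.14 -0.015 0.001 0 0.06; 0 0 0.14 -0.015 0.002 0 0.06; 0 0 0.14 -0.015 0.002 0 0.06")

```text
time: 41.3
position: [414.1, 196.7, 209.8]
ee_rot: [-0.001, 0.461, 0.887, -0.001]
contact_force: [0.6, 0.6, -0.6]
finger_gap: 59.6
grasp_force: 0.0
```

apply_moves(plan="0 0 0.14 -0.015 0.002 0 0.06; 0 0 0.14 -0.015 0.002 0 0.06; 0 0 0.14 -0.015 0.002 0 0.06; 0 0 0.14 0 0 0 0.06; 0 0 0.14 0 0 0 0.06; 0 0 0.14 0 0 0 0.06; 0 0 0.02 0 0 0 0.06; 0 0 0 0 0 0 0.06; 0 0 0 0 0 0 0.06")

```text
time: 42.2
position: [369.9, 202.8, 210.6]
ee_rot: [-0.0, 0.054, 0.999, -0.0]
contact_force: [0.1, -0.4, -0.2]
finger_gap: 60.0
grasp_force: 0.0
```

```bash
python3 chk.py 10
```

```text
42.2 [369.93313663 202.75694311 210.58387033] [-4.78483640e-04  5.37605451e-02  9.98553716e-01 -2.24500006e-04] [ 0.14116266 -0.38342071 -0.20238715]
[ 534.3 -194.8  247.6  211.4    8.7]
```

View pics/c10.png

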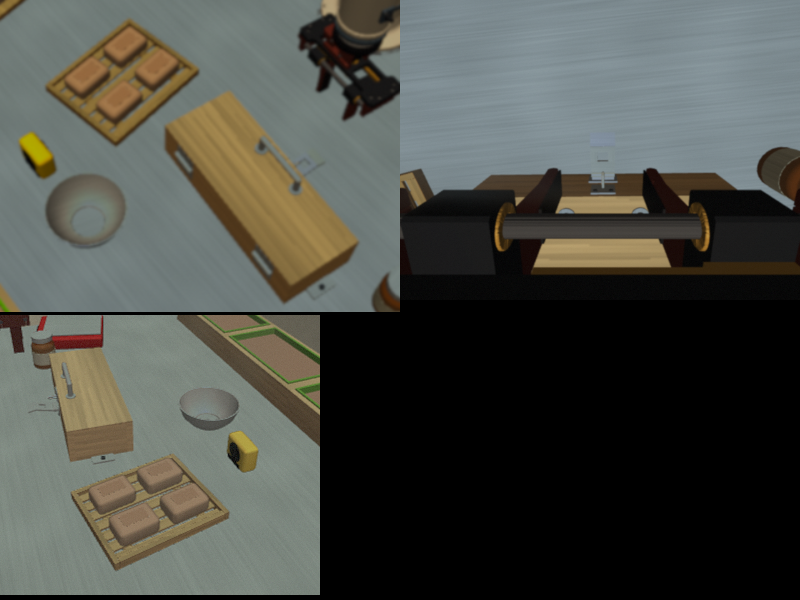

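The lid is shut, the hasp is down at (602,155) and centred, and the bars are untouched. I descend to pinch the tab.

apply_moves(plan="0 0 0 0.001 0 -0.04 0.06; 0 0 0 0 0 -0.045 0.06; 0 0 0 0 0 -0.045 0.06; 0 0 0 0 0 -0.03 0.06; 0 0 0 0 0 -0.015 0.06; 0 0 0 0 0 -0.01 0.06; 0 0 0 0 0 0 0.06; 0 0 0 0 0 0 0.03; 0 0 0 0 0 0 0.03; 0 0 0 0 0 0 0.03", squeeze=8)

```text
time: 43.35
position: [371.9, 203.2, 27.5]
ee_rot: [0.001, 0.052, 0.999, 0.001]
contact_force: [0.1, -0.2, 0.5]
finger_gap: 39.4
grasp_force: 0.0
```

apply_moves(plan="0 0 0 0 0 0 0.03; 0 0 0 0 0 0 0.03; 0 0 0 0 0 0 0.03")

```text
time: 43.65
position: [371.6, 203.1, 26.6]
ee_rot: [0.001, 0.052, 0.999, 0.0]
contact_force: [1.7, 0.9, 0.8]
finger_gap: 35.7
grasp_force: 8.0
```

Pinched at a 36 mm gap. I follow the arc in reverse, slightly past the end.

apply_moves(plan="0 0 0 0.0015 0 0.0056 0.03; 0 0 0 0.0031 -0.0003 0.008 0.03; 0 0 0 0.0044 -0.0005 0.0075 0.03; 0 0 0 0.0054 -0.0006 0.0068 0.03; 0 0 0 0.0063 -0.0006 0.0058 0.03; 0 0 0 0.0072 -0.0007 0.0048 0.03; 0 0 0 0.0078 -0.0008 0.0037 0.03; 0 0 0 0.0082 -0.0008 0.0026 0.03; 0 0 0 0.0086 -0.0009 0.0012 0.03; 0 0 0 0.001 0 0 0.03")

```text
time: 44.65
position: [426.3, 197.7, 73.1]
ee_rot: [0.001, 0.053, 0.999, 0.0]
contact_force: [-1.3, 2.5, 7.0]
finger_gap: 35.9
grasp_force: 8.0
```

apply_moves(plan="0 0 0 0 0 0 0.03; 0 0 0 0.001 0 0 0.03; 0 0 0 0 0 0 0.03")

```text
time: 44.95
position: [426.7, 197.7, 73.1]
ee_rot: [0.001, 0.053, 0.999, 0.0]
contact_force: [-1.7, 2.5, 6.8]
finger_gap: 36.1
grasp_force: 8.0
```

apply_moves(plan="0 0 0 0 0 0 0.06; 0 0 0 0 0 0 0.06; 0 0 0 0 0 0 0.06; 0 0 0 0 0 0 0.06; 0 0 0 0 0 0.04 0.06; 0 0 0 0 0 0.045 0.06; 0 0 0 0 0 0.045 0.06; 0 0 0 -0.02 0 0.01 0.06; 0 0 0 -0.02 0 0 0.06; 0 0 0 0 0 0 0.06")

```text
time: 45.95
position: [384.8, 197.8, 213.1]
ee_rot: [0.001, 0.052, 0.999, 0.0]
contact_force: [1.1, 1.1, -0.7]
finger_gap: 59.7
grasp_force: 0.0
```

```bash
python3 chk.py 11
```

```text
45.95 [384.82126621 197.76623002 213.12847032] [9.25328735e-04 5.19963994e-02 9.98646761e-01 4.06679229e-04] [ 1.05204327  1.07578391 -0.67770972]
[ 534.4 -194.9  247.5  211.4    8.6]
```

View pics/c11.png

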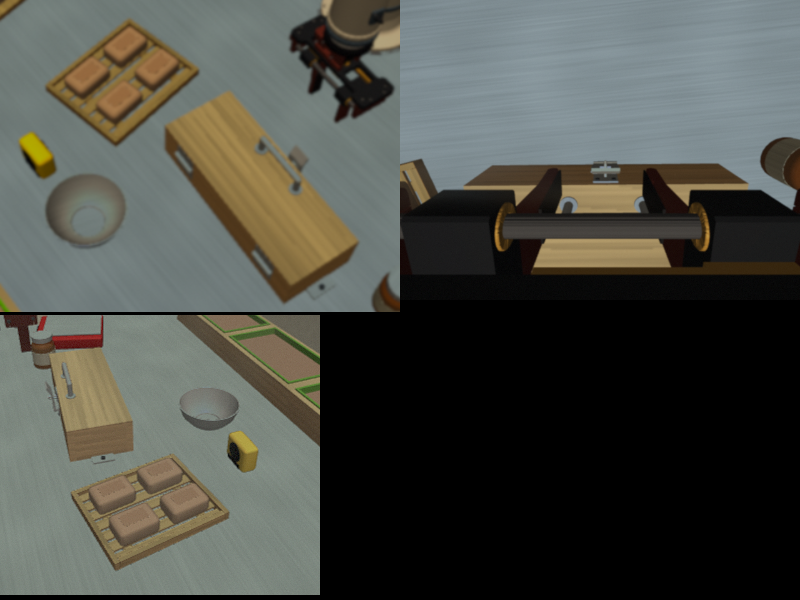

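The hasp stands over the staple (605,172), as at the start. I check it against the first scene picture before handing in.

Run:
```python
from h import *
for a,b,(x,y) in(("scene0","s11",(419,237)),("side0","d11",(235,245))):
    A,B=[cv2.imread(f"pics/{n}.png")[y-30:y+30,x-30:x+30].astype(np.float32) for n in(a,b)]
    print(np.abs(A-B).max(2).max(), (np.abs(A-B).max(2)>25).sum(), cv2.phaseCorrelate(A[...,1][15:45,15:45].copy(),B[...,1][15:45,15:45].copy()))
```

```text
53.0 1 ((0.6417274087025717, -0.18394409492800534), 0.9632903936174181)
33.0 10 ((-0.32571059512297573, -0.08169634469576437), 0.8260210847854614)
```

```bash
python3 -c "
from h import *
print(close_job())"
```

```text
the job is handed in; nothing more can be done
None
```

The job is handed in: all four bars lie flat and apart in the curing tray, the mould's lid is shut, and the hasp is back over the staple; the final pictures show the bowl, jar and tape undisturbed.

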